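Sort two spacer bars by length on the gauge

ROBOT

A 6-joint arm with a two-finger parallel gripper is mounted at the origin on a cart in front of the work surface, level with it; the furniture and walls round the work are solid. World frame = base frame: x ahead of the robot, y to its left, z up, the work surface at z = 0. Lengths are in m, angles in rad, forces in N, time in s.
With the tool pointing down it reaches from about 0.325 to 0.875 m from the base axis. Payload 4.4 kg.
Tool frame: the origin (TCP) lies at the very end of the fingers, on their centre line; the grasp point (between the pads) lies 19 mm behind it; z points along the fingers, y is the direction in which the jaws open and shut (so a half turn about z gives the same grasp; the last joint's range is limited). The gripper opens to 85 mm and grips with 20 to 120 N. Pads are 22 mm wide; open, the fingers measure 114 mm over their backs; the gripper's body (76 mm by 85 mm) begins 54 mm behind the grasp point. The pads swing forward as they close: fully open they stand 13 mm farther back than shut.
Start: joints at [1.036, 0.207, 1.542, -0, 1.393, -0.15], TCP at [0.215, 0.533, 0.231] pointing down, gripper open.
Joint ranges: [-2.73, 2.73], [-0.86, 2.22], [0.23, 2.46], [-1.11, 4.25], [0.08, 2.63], [-2.82, 2.82]. Speed limits (rad/s): [2.79, 2.79, 3.14, 3.14, 3.14, 3.14].

INTERFACE

Orientations are given as a unit quaternion [x, y, z, w].
In Python, from plant import env gives the robot as it stands.
- The arm moves only by the tool apply_moves, never from a script. Its argument "plan" is one flat list of numbers, 5 for each row, row after row: the shift along the world's x, y, z in units of 100 mm (1.0 is 100 mm), then the turn about the world's z in units of 0.5 rad (1.0 is 0.5 rad), then the closure, from -1 (fully open) to 1 (shut). A call has 1 to 8 rows; each row is the pose to reach, as a shift and turn from the pose measured when the call began; what a row does not reach only later rows make up. A row lasts 1/12 s, in which the tool goes at most 41.7 mm and 7.16 degrees, less where a joint would pass 70% of its speed; a pose out of reach is approached as far as the arm can. A call with a number of a shift or a turn outside -1 to 1 is refused whole. A call with a gripper value outside its range is refused whole. The fingers move at their own pace and stop on an object; "grip_force" is the grip in N (left out, the last holds). Time passes only in rows, so rows that repeat a pose let the fingers close. It gives the time, the measured TCP pose, the force and the opening at its end, in the units of the state.
- env.observe(): the state, without advancing time (a new reading comes with each control period).
- env.get_image(name): name is "side" or "top"; returns a dict with "pixels" (400x640x3 uint8, red, green, blue), "range_z" (400x640 float32, m along the optical axis (not along the pixel's ray), 0 where there is no reading), "K" (3x3 intrinsics, pixels), "R" (3x3) and "t" (3): a world point X has camera coordinates R X + t. Camera axes: x right, y down, z forward; pixel columns grow to the right and rows downward; lengths in m; the calibration is good to about 2 mm. A picture is of the moment at which its call begins.
- env.hand_in(): hands the job in, once; it reports no verdict.
The state is a dict: "time_s": time; "joint_positions": joint angles; "joint_vel": joint speeds; "joint_efforts": joint torques, N m; "position": TCP position; "tool_rot": TCP orientation; "contact_force": force on the tool from outside, world axes, zero at the start; "torque": the same for the moment, N m; "grip_width": finger opening in m.
Only numpy, scipy, OpenCV 4.12 (cv2) and the standard library are available. Lean on these libraries where they do the work, as an engineer would, in place of code of your own. Each camera call takes 0.05 s, during which the arm holds its last target.

TASK

Sort the two loose brass spacer bars on the worktop with the blue sorter: lay each bar lengthwise over the slot in its metal gauge plate and let go of it. The short bar drops through into the covered bay below and stays there; the bar that stays lying on the plate is the long one: pick it up again and lay it flat in the open bay of the sorter. Leave the cup, dish, tape and bottle round about undisturbed.

Things in the scene. Friction and masses are not known exactly. Their poses are not given: they have to be found in the camera images.
- sorter: blue box with an aluminium gauge plate, fixed, 110 (x) by 160 mm (y), turned up to 20 degrees; origin: middle of its underside, on the worktop; x away from the robot, y left. Right part (y -80 to -16 mm): covered bay, floor 3 mm high, roofed by the plate, whose top is 44 mm above the worktop, 6 mm thick. Left part: open bay with dark liner, outer walls 4 mm thick, 24 mm high; the wall between rises to the plate
- gauge_slot (a point): centre of the slot in the gauge plate, at the plate's top; 60 mm long along the sorter's x, 18 mm wide along its y, right through, edges slightly chamfered. A 54 mm bar let go over it, in line and centred to 3 mm, drops through; a 70 mm bar stays lying over it on its two ends. Axes as the sorter's
- open_bay (a point): centre of the open bay's floor, 3 mm above the worktop; the clear floor is 102 mm along the sorter's x and 92 mm along its y. Axes as the sorter's
- spacer_a: one of two loose square brass spacer bars, 12 x 12 mm, 45 g (give or take a third), lying flat on the worktop right of the sorter. Alike but for length: one is 54 mm, the other 70 mm long; the gauge tells which. Origin at the bar's centre, 6 mm above what it lies on; x along its length
- spacer_b: one of two loose square brass spacer bars, 12 x 12 mm, 45 g (give or take a third), lying flat on the worktop right of the sorter. Alike but for length: one is 54 mm, the other 70 mm long; the gauge tells which. Origin at the bar's centre, 6 mm above what it lies on; x along its length
- cup: specimen cup with a lid, 62 mm round, 72 mm tall, standing at the back; origin at its underside. Leave alone
- dish: shallow white culture dish, 60 mm round, 14 mm tall, at the back right; origin at its underside. Leave alone
- tape: roll of yellowish tape, 54 mm round, 19 mm tall, front right; origin at its underside. Leave alone
- oil: small pale dropper bottle, 35 mm round, 86 mm tall, standing at the back; origin at its underside. Leave alone

How it is judged:
By the outcome, as a careful person would: the job done as asked, in the order asked, and still so for the second after the job is handed in, with the robot touching nothing.
It also fails if it takes over 59 s, if anything falls off the work surface, if the arm or the gripper's body presses on something with over 40 N, if the wrist force passes 120 N, or if a joint passes its speed limit or range.

## Working session

There is one attempt and no reset: what is moved stays moved. The work goes in short steps, Python scripts to look and compute and a tool call to move; the robot and the scene stay as the last step left them, time stands still between calls to the robot, and variables do not carry over. Pictures are saved under pics/ and viewed, and the job is handed in when it is done.

Besides the shell and the picture viewer there is one more tool, called after "Request:" as a command line: name --argument value ..., lists and objects as JSON in quotes. apply_moves: Moves the arm, as the interface text tells. Its arguments: {"type":"object","properties":{"plan":{"type":"array","items":{"type":"number"}},"grip_force":{"type":"number"}},"required":["plan"]}

```bash
mkdir -p pics; python3 - <<'E'
from plant import env
import cv2,numpy as np
s=env.observe(); print({k:np.round(v,3) for k,v in s.items()})
for n in("top","side"):
    im=env.get_image(n); cv2.imwrite(f"pics/{n}0.png",im["pixels"][:,:,::-1])
    np.savez(f"{n}0.npz",**im); print(n,im["K"].round(1).tolist(),im["R"].round(3).tolist(),im["t"].round(3).tolist())
E
```

```text
{'time_s': np.float64(0.0), 'joint_positions': array([ 1.037,  0.207,  1.543,  0.   ,  1.394, -0.15 ]), 'joint_vel': array([ 0.   ,  0.001, -0.   ,  0.001, -0.001,  0.001]), 'joint_efforts': array([ 0.0000e+00, -3.8304e+01, -2.9160e+01, -0.0000e+00,  1.0000e-02,
       -0.0000e+00]), 'position': array([0.215, 0.533, 0.23 ]), 'tool_rot': array([ 0.191,  0.982, -0.001, -0.   ]), 'contact_force': array([ 0.945,  0.22 , -0.132]), 'torque': array([ 0.036, -0.025,  0.073]), 'grip_width': np.float64(0.085)}
top [[397.3, 0.0, 316.6], [0.0, 397.3, 201.9], [0.0, 0.0, 1.0]] [[0.142, -0.99, 0.007], [-0.963, -0.14, -0.23], [0.228, 0.026, -0.973]] [-0.159, 0.542, 0.855]
side [[451.3, 0.0, 320.5], [0.0, 451.3, 200.7], [0.0, 0.0, 1.0]] [[0.945, -0.326, 0.008], [-0.145, -0.443, -0.885], [0.293, 0.835, -0.466]] [-0.56, 0.101, 1.067]
```

View pics/top0.png

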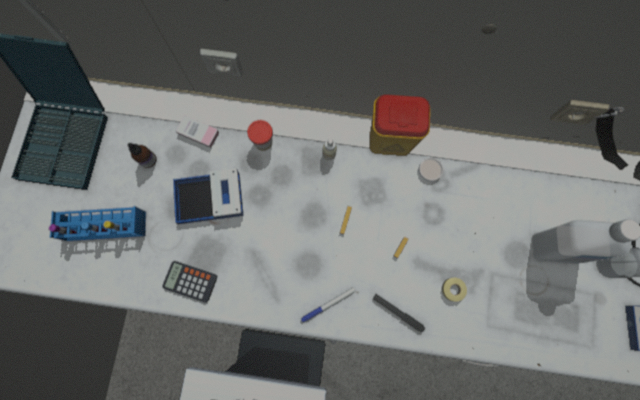

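View pics/side0.png

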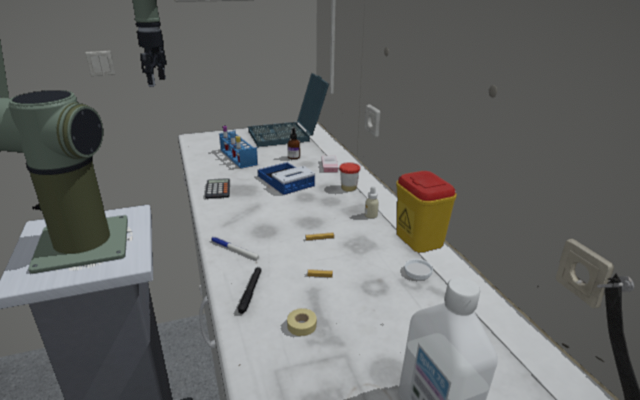

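```bash
cat > h.py <<'E'
import numpy as np,cv2
def load(n): return dict(np.load(n))
def ray(im,uv,z):
    uv=np.atleast_2d(uv).astype(float)
    d=np.c_[uv,np.ones(len(uv))]@np.linalg.inv(im["K"]).T@im["R"]
    c=-im["R"].T@im["t"]
    return c+d*((z-c[2])/d[:,2])[:,None]
def proj(im,X):
    p=np.atleast_2d(X)@im["R"].T+im["t"]; p=p@im["K"].T; return p[:,:2]/p[:,2:]
def crop(im,u0,v0,w,h,s,fn):
    cv2.imwrite(fn,cv2.resize(im["pixels"][v0:v0+h,u0:u0+w,::-1],None,fx=s,fy=s,interpolation=cv2.INTER_CUBIC))
E
python3 - <<'E'
from h import *
t=load("top0.npz");s=load("side0.npz")
crop(t,160,160,100,75,8,"pics/t_sort.png"); crop(s,250,150,80,55,9,"pics/s_sort.png")
for n,im in(("top",t),("side",s)):
    hsv=cv2.cvtColor(im["pixels"],cv2.COLOR_RGB2HSV)
    m=cv2.inRange(hsv,(10,110,90),(28,255,255))
    k,l,st,c=cv2.connectedComponentsWithStats(m)
    for i in range(1,k):
        if 20<st[i,4]<400:
            ys,xs=np.where(l==i); P=ray(im,np.c_[xs,ys],0.012 if n=="top" else .008)[:,:2]
            mu=P.mean(0); w,V=np.linalg.eigh(np.cov((P-mu).T)); a=V[:,1]; q=(P-mu)@a
            print(n,st[i],c[i].round(1),mu.round(4),np.sqrt(12*w).round(4),"len",np.ptp(q).round(4),"ang",np.degrees(np.arctan2(a[1],a[0])).round(1), "rz",(im["range_z"][l==i].mean()))
E
```

```text
top [372  96  59  44 275] [393.3 127. ] [ 0.7944 -0.2452] [0.0983 0.1825] len 0.158 ang 75.7 rz 0.8732938
top [341 207  10  26  83] [345.4 219.8] [ 0.5369 -0.1544] [0.0075 0.0657] len 0.0648 ang 171.0 rz 0.9618717
top [104 222   7   6  34] [107.2 224.2] [0.444  0.4115] [0.0133 0.0147] len 0.0146 ang 99.6 rz 0.8739023
top [395 238  12  19  78] [400.5 247.2] [ 0.4898 -0.2928] [0.0088 0.0498] len 0.0502 ang 156.8 rz 0.93538284
side [306 233  28   7 118] [319.  236.2] [ 0.5349 -0.1556] [0.0195 0.0666] len 0.0674 ang 172.3 rz 1.0765951
side [308 270  24   7 131] [319.4 273. ] [ 0.4881 -0.2943] [0.0196 0.0512] len 0.0497 ang 157.9 rz 0.94929194
```

View pics/t_sort.png

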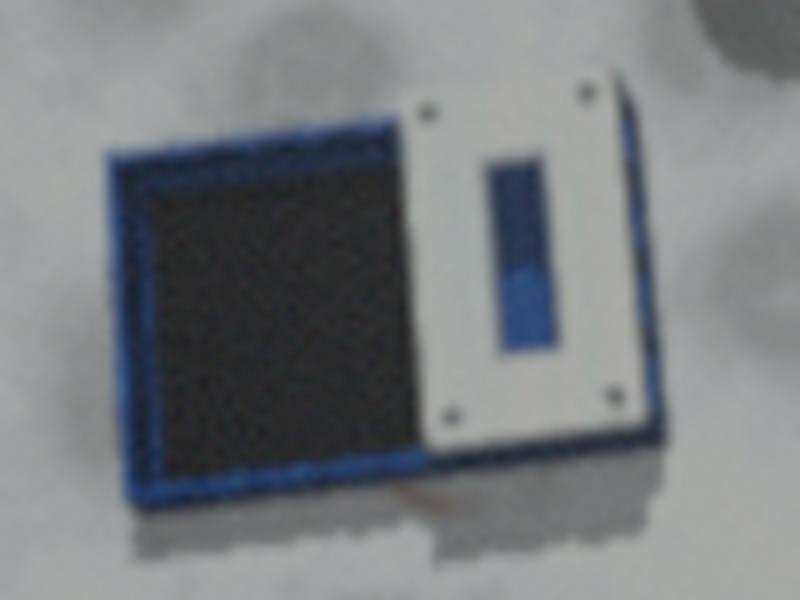

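View pics/s_sort.png

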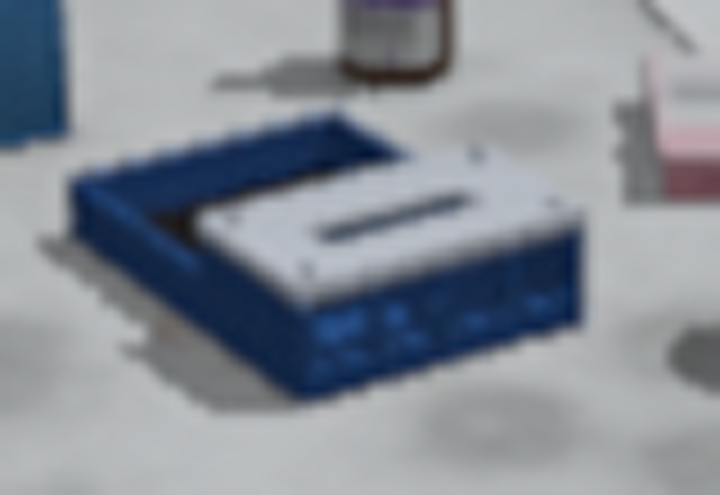

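```bash
python3 - <<'E'
from h import *
t=load("top0.npz");s=load("side0.npz")
def px(p,u0,v0,sc): return (np.array(p,float)+.5)/sc-.5+[u0,v0]
sl=ray(t,px([(487,162),(545,157),(558,348),(502,352)],160,160,8),.044)
print("slot",sl.round(4).tolist(),sl.mean(0).round(4)); e=(sl[0]+sl[1]-sl[2]-sl[3])/2; f=(sl[0]+sl[3]-sl[1]-sl[2])/2
print(np.linalg.norm(e),np.linalg.norm(f),np.degrees(np.arctan2(e[1],e[0])),np.degrees(np.arctan2(-f[0],f[1])))
pl=ray(t,px([(398,85),(614,70),(648,437),(430,452)],160,160,8),.044)
print("plate",pl.mean(0).round(4)); e=(pl[0]+pl[1]-pl[2]-pl[3])/2; f=(pl[0]+pl[3]-pl[1]-pl[2])/2
print(np.linalg.norm(e),np.linalg.norm(f),np.degrees(np.arctan2(e[1],e[0])),np.degrees(np.arctan2(-f[0],f[1])))
ss=ray(s,px([(310,238),(460,190),(478,203),(330,248)],250,150,9),.044); print("side slot",ss.round(4).tolist(),ss.mean(0).round(4))
sc=ray(s,px([(235,219),(478,155),(558,203),(308,268)],250,150,9),.044); print("side screws",sc.mean(0).round(4))
ts=ray(t,px([(428,112),(587,92),(615,397),(452,416)],160,160,8),.044); print("top screws",ts.mean(0).round(4))
for a,b in((ts[3],ts[0]),(ts[2],ts[1]),(sc[0],sc[1]),(sc[3],sc[2])): d=b-a;print(np.degrees(np.arctan2(d[1],d[0])),np.linalg.norm(d))
ob=ray(t,px([(110,155),(128,505)],160,160,8),.024);print("outer left wall",ob.round(4).tolist())
# depth at plate
P=[]
for u,v in((214,180),(235,190),(218,210)):
    z=t["range_z"][v,u]; c=np.linalg.inv(t["K"])@[u,v,1]*z; print((t["R"].T@(c-t["t"])).round(4))
E
```

```text
slot [[0.5841, 0.1553, 0.044], [0.5881, 0.1385, 0.044], [0.531, 0.1234, 0.044], [0.5275, 0.1395, 0.044]] [0.5577 0.1391 0.044 ]
0.05886401256211588 0.016870804069798392 15.22207230823274 12.964360066689403
plate [0.5563 0.1391 0.044 ]
0.11354298305925256 0.0641769789805137 16.12003538929661 12.372315876895383
side slot [[0.5252, 0.1309, 0.044], [0.5821, 0.1524, 0.044], [0.5847, 0.1405, 0.044], [0.5293, 0.1215, 0.044]] [0.5553 0.1363 0.044 ]
side screws [0.5576 0.1431 0.044 ]
top screws [0.558 0.14  0.044]
15.858691221376295 0.0939288733013964
15.89966889181122 0.09455515393188198
15.731950914116657 0.09398649450108507
14.381862759583685 0.09397801431062054
outer left wall [[0.5749, 0.275, 0.024], [0.4696, 0.2455, 0.024]]
[0.5816 0.1707 0.043 ]
[0.5644 0.1163 0.0435]
[0.5105 0.146  0.0456]
```

Request:
apply_moves --plan '[0.3, -0.3, 0, 0, -0.2, 0.6, -0.6, 0, 0, -0.2, 0.9, -0.9, 0, 0, -0.2, 1, -1, 0, 0, -0.2]' --grip_force 40

```text
time_s: 0.43
position: [0.3173, 0.4293, 0.2296]
tool_rot: [0.192, 0.981, -0.002, 0.0]
contact_force: [-0.7, 0.2, -0.1]
grip_width: 0.0512
```

Request:
apply_moves --plan '[0.3, -0.3, 0, 0, -0.2, 0.6, -0.6, 0, 0, -0.2, 0.9, -0.9, 0, 0, -0.2, 1, -1, 0, 0, -0.2]'

```text
time_s: 0.77
position: [0.4198, 0.3259, 0.2291]
tool_rot: [0.193, 0.981, -0.003, 0.001]
contact_force: [0.1, 0.5, -0.3]
grip_width: 0.0515
```

Request:
apply_moves --plan '[0.3, -0.35, 0, 0, -0.2, 0.5, -0.7, 0, 0, -0.2, 0.75, -1, 0, 0, -0.2, 0.75, -1, 0, 0, -0.2]'

```text
time_s: 1.1
position: [0.4983, 0.2205, 0.2288]
tool_rot: [0.197, 0.98, -0.004, 0.002]
contact_force: [0.8, 0.7, 0.1]
grip_width: 0.0514
```

Request:
apply_moves --plan '[0, -0.4, 0, 0, -0.2, 0, -0.8, 0, 0, -0.2, 0, -1, 0, 0, -0.2]'

```text
time_s: 1.35
position: [0.4978, 0.1175, 0.228]
tool_rot: [0.197, 0.98, -0.005, 0.001]
contact_force: [1.0, 0.1, 0.6]
grip_width: 0.051
```

Request:
apply_moves --plan '[0, -0.4, 0, 0, -0.2, 0, -0.8, 0, 0, -0.2, 0, -1, 0, 0, -0.2]'

```text
time_s: 1.6
position: [0.4971, 0.0142, 0.2276]
tool_rot: [0.199, 0.98, -0.006, 0.001]
contact_force: [1.1, -0.2, 0.1]
grip_width: 0.0512
```

Request:
apply_moves --plan '[0, -0.4, 0, 0, -0.2, 0, -0.8, 0, 0, -0.2, 0, -1, 0, 0, -0.2]'

```text
time_s: 1.85
position: [0.4966, -0.0894, 0.2273]
tool_rot: [0.2, 0.98, -0.007, 0.001]
contact_force: [0.3, -0.4, -0.3]
grip_width: 0.0512
```

Request:
apply_moves --plan '[0, -0.4, -0.4, 0, -0.2, 0, -0.8, -0.8, 0, -0.2, 0, -1, -1, 0, -0.2, 0, -1, -1, 0, -0.2]'

```text
time_s: 2.18
position: [0.4939, -0.1909, 0.1232]
tool_rot: [0.201, 0.98, -0.007, -0.002]
contact_force: [-0.9, 0.6, -1.5]
grip_width: 0.0513
```

Request:
apply_moves --plan '[0, -0.4, -0.2, 0, -0.2, 0, -0.8, -0.4, 0, -0.2, 0, -1, -0.4, 0, -0.2, 0, -1, -0.4, 0, -0.2, 0, -1, -0.4, 0, -0.2]'

```text
time_s: 2.6
position: [0.4933, -0.2916, 0.0822]
tool_rot: [0.202, 0.979, -0.006, -0.003]
contact_force: [-0.6, 0.4, 0.8]
grip_width: 0.0511
```

```bash
python3 - <<'E'
from plant import env
from h import *
s=env.observe(); print(s["position"].round(4),s["tool_rot"].round(4),s["joint_positions"].round(2),s["grip_width"])
x,y=s["tool_rot"][:2]; print("tool x ang",np.degrees(2*np.arctan2(y,x))%180)
for n in("top","side"):
    im=env.get_image(n);np.savez(n+"1.npz",**im)
t=load("top1.npz");crop(t,300,170,160,120,5,"pics/t1.png")
s=load("side1.npz");crop(s,220,170,200,150,4,"pics/s1.png")
E
```

```text
[ 0.4933 -0.2916  0.0822] [ 0.2023  0.9793 -0.0062 -0.0027] [-0.68  0.37  1.67 -0.02  1.1  -1.83] 0.05107792648774902
tool x ang 156.65157440968196
```

View pics/t1.png

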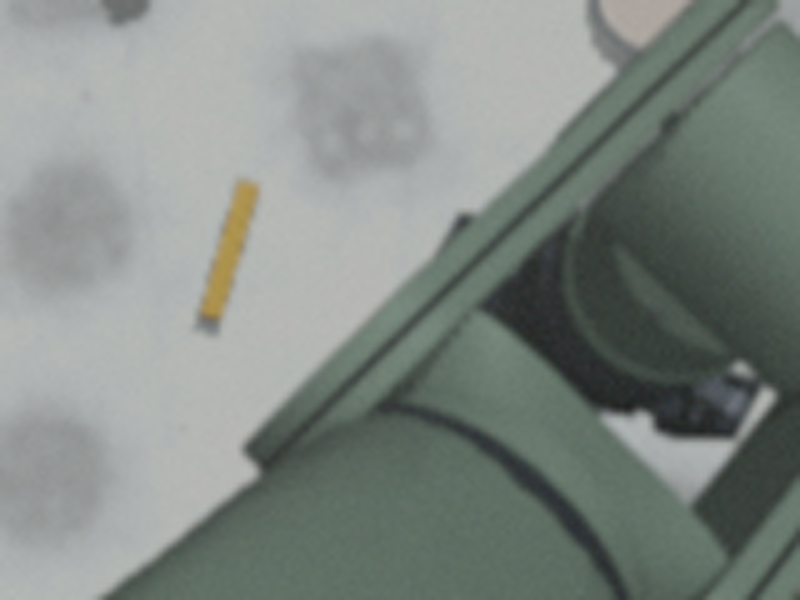

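View pics/s1.png

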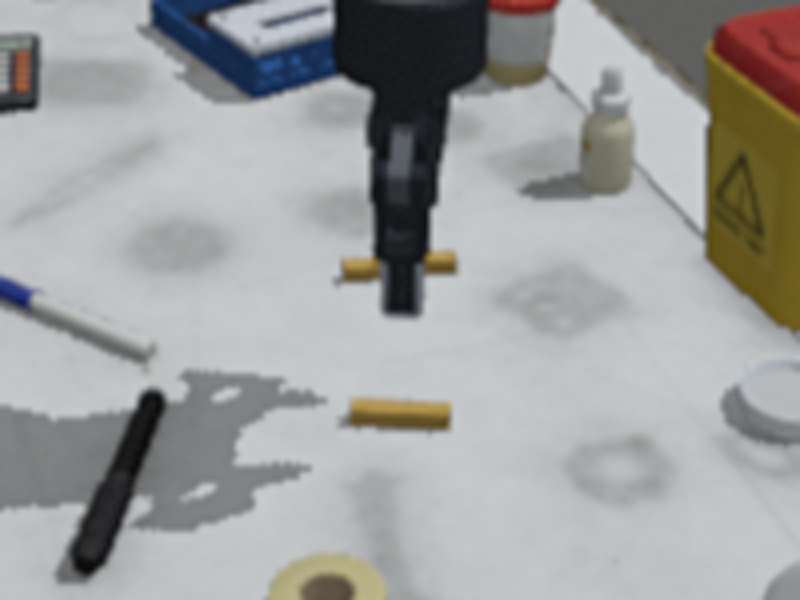

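Request:
apply_moves --plan '[-0.04, -0.02, -0.2, 0.03, -0.2, -0.04, -0.02, -0.4, 0.03, -0.2, -0.04, -0.02, -0.6, 0.03, -0.2, -0.04, -0.02, -0.72, 0.03, -0.2, -0.04, -0.02, -0.77, 0.03, -0.2, -0.04, -0.02, -0.77, 0.03, -0.2]'

```text
time_s: 3.2
position: [0.4893, -0.2903, 0.0051]
tool_rot: [0.193, 0.981, -0.006, -0.003]
contact_force: [-1.0, 0.2, 0.3]
grip_width: 0.0511
```

```bash
python3 - <<'E'
from plant import env
from h import *
im=env.get_image("side");np.savez("side2.npz",**im);crop(im,260,220,120,90,6,"pics/s2.png")
E
```

```text
(no output)
```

View pics/s2.png

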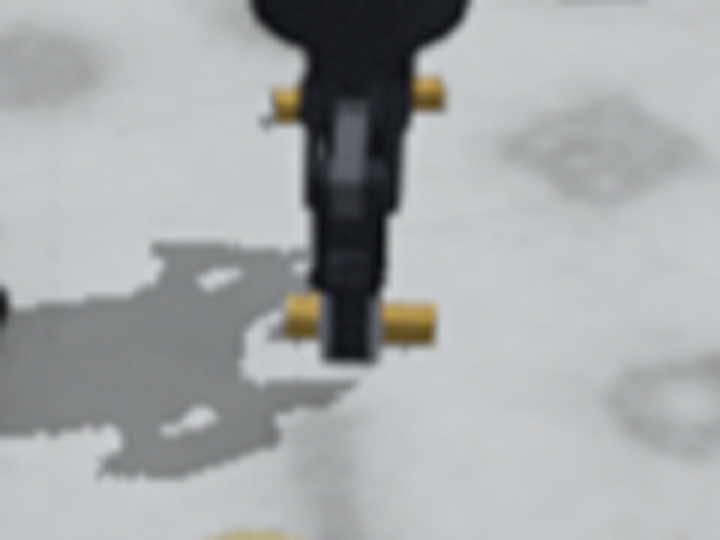

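Request:
apply_moves --plan '[0.02, -0.03, -0.02, 0, -0.2, 0.02, -0.03, -0.02, 0, 0.2, 0.02, -0.03, -0.02, 0, 0.6, 0.02, -0.03, -0.02, 0, 1, 0.02, -0.03, -0.02, 0, 1, 0.02, -0.03, -0.02, 0, 1, 0.02, -0.03, -0.02, 0, 1, 0.02, -0.03, -0.02, 0, 1]'

```text
time_s: 3.92
position: [0.4927, -0.2948, 0.0051]
tool_rot: [0.193, 0.981, -0.007, -0.002]
contact_force: [-0.2, -0.2, 5.6]
grip_width: 0.0102
```

Request:
apply_moves --plan '[0, 0, 0, 0, 1, 0, 0, 0, 0, 1]'

```text
time_s: 4.08
position: [0.4927, -0.2948, 0.0051]
tool_rot: [0.193, 0.981, -0.007, -0.002]
contact_force: [-0.4, 0.3, 3.5]
grip_width: 0.0103
```

Request:
apply_moves --plan '[0, 0, 0.2, 0, 1, 0, 0, 0.4, 0, 1, 0, 0, 0.7, 0, 1, 0, 0, 1, 0, 1, 0, 0, 1, 0, 1]'

```text
time_s: 4.5
position: [0.4962, -0.2975, 0.1112]
tool_rot: [0.193, 0.981, -0.009, 0.003]
contact_force: [1.1, -1.7, 0.5]
grip_width: 0.0108
```

```bash
python3 - <<'E'
from plant import env
from h import *
im=env.get_image("side");np.savez("side3.npz",**im);crop(im,260,180,120,90,6,"pics/s3.png")
E
```

```text
(no output)
```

View pics/s3.png

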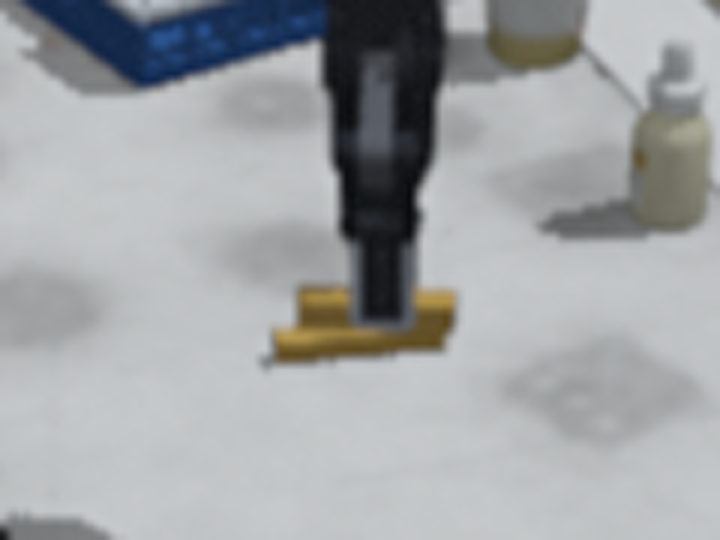

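Request:
apply_moves --plan '[0.05, 0.35, 0, 0.1, 1, 0.1, 0.7, 0, 0.2, 1, 0.15, 1, 0, 0.33, 1, 0.15, 1, 0, 0.33, 1]'

```text
time_s: 4.88
position: [0.5083, -0.1906, 0.1062]
tool_rot: [0.109, 0.994, -0.006, -0.0]
contact_force: [-0.8, -0.2, -0.5]
grip_width: 0.0105
```

Request:
apply_moves --plan '[0.05, 0.35, 0, 0.1, 1, 0.1, 0.7, 0, 0.2, 1, 0.15, 1, 0, 0.33, 1, 0.15, 1, 0, 0.33, 1]'

```text
time_s: 5.22
position: [0.5219, -0.0856, 0.1041]
tool_rot: [0.023, 1.0, -0.004, -0.002]
contact_force: [-0.5, -0.0, -0.3]
grip_width: 0.0102
```

Request:
apply_moves --plan '[0.05, 0.35, 0, 0.1, 1, 0.1, 0.7, 0, 0.2, 1, 0.15, 1, 0, 0.33, 1, 0.15, 1, 0, 0.33, 1]'

```text
time_s: 5.55
position: [0.5362, 0.0184, 0.1026]
tool_rot: [-0.062, 0.998, -0.003, -0.002]
contact_force: [0.1, -0.2, -0.7]
grip_width: 0.011
```

Request:
apply_moves --plan '[0.05, 0.35, 0, 0.1, 1, 0.1, 0.7, 0, 0.2, 1, 0.15, 1, 0, 0.33, 1, 0.15, 1, 0, 0.33, 1]'

```text
time_s: 5.88
position: [0.5511, 0.1219, 0.1015]
tool_rot: [-0.146, 0.989, -0.002, -0.002]
contact_force: [0.1, -1.8, -1.2]
grip_width: 0.0105
```

Request:
apply_moves --plan '[0.04, 0.08, -0.1, -0.02, 1, 0.08, 0.17, -0.25, -0.04, 1, 0.08, 0.17, -0.3, -0.04, 1, 0.08, 0.17, -0.3, -0.04, 1, 0.08, 0.17, -0.3, -0.04, 1]'

```text
time_s: 6.3
position: [0.5583, 0.1374, 0.0705]
tool_rot: [-0.135, 0.991, -0.002, -0.004]
contact_force: [0.3, -0.1, -0.2]
grip_width: 0.0102
```

```bash
cat > look.py <<'E'
import sys
from plant import env
from h import *
k=sys.argv[1]
s=env.observe(); x,y=s["tool_rot"][:2]; print(s["position"].round(4),s["tool_rot"].round(4),"tool x ang",np.degrees(2*np.arctan2(y,x))%180,s["grip_width"])
for n in("side","top"):
    im=env.get_image(n);np.savez(n+k+".npz",**im)
    if n=="side": crop(im,250,130,90,65,8,f"pics/s{k}.png")
    else: crop(im,160,130,100,75,8,f"pics/t{k}.png")
E
python3 look.py 4
```

```text
[0.5583 0.1374 0.0705] [-0.1355  0.9908 -0.0024 -0.0036] tool x ang 15.57334150528078 0.010197487795153852
```

View pics/s4.png

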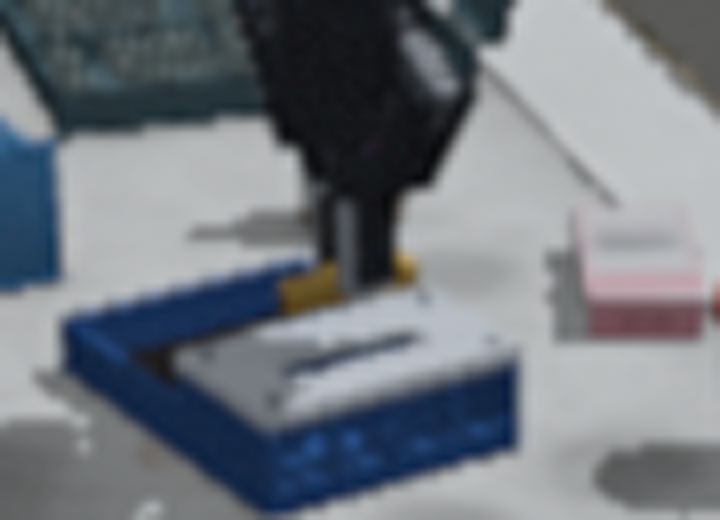

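View pics/t4.png

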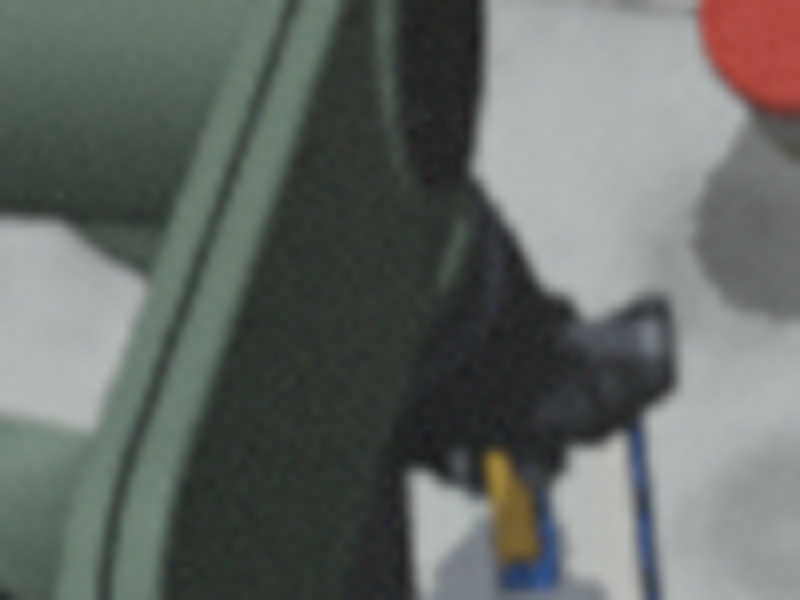

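```bash
python3 - <<'E'
from h import *
for n,box in(("side",(250,130,90,65)),("top",(200,170,50,50))):
    im=load(n+"4.npz"); hsv=cv2.cvtColor(im["pixels"],cv2.COLOR_RGB2HSV)
    m=cv2.inRange(hsv,(10,100,50),(30,255,255))
    u,v,w,h=box; ys,xs=np.where(m[v:v+h,u:u+w]); 
    for y in np.unique(ys): print(n,y+v,(xs[ys==y]+u).tolist(),hsv[y+v,xs[ys==y]+u,2].tolist())
    c=np.array([.557,.1385]); a=np.radians(15.5);ex=np.array([np.cos(a),np.sin(a)]);ey=np.array([-ex[1],ex[0]])
    print("expected corners (x,y,z local mm)")
    for lx in(-27,27):
      for ly in(-6,6):
        for z in(.0655,.0775):
            X=np.r_[c+ex*lx/1e3+ey*ly/1e3,z]; print(lx,ly,z,proj(im,X).round(1).tolist())
E
```

```text
side 162 [299, 300] [101, 165]
side 163 [290, 291, 299, 300, 301] [96, 103, 76, 129, 142]
side 164 [289, 290, 291, 299, 300, 301] [104, 109, 108, 67, 98, 114]
side 165 [286, 287, 288, 289, 290, 291] [98, 102, 105, 106, 102, 95]
side 166 [285, 286, 287, 288, 289, 290, 291] [85, 101, 101, 98, 96, 93, 88]
side 167 [285, 286, 287, 288, 289, 290, 291] [66, 92, 93, 90, 88, 86, 84]
side 168 [285, 286, 287] [60, 84, 87]
expected corners (x,y,z local mm)
-27 -6 0.0655 [[286.8, 169.6]]
-27 -6 0.0775 [[286.7, 165.8]]
-27 6 0.0655 [[284.6, 168.2]]
-27 6 0.0775 [[284.5, 164.4]]
27 -6 0.0655 [[302.6, 165.5]]
27 -6 0.0775 [[302.6, 161.7]]
27 6 0.0655 [[300.4, 164.1]]
27 6 0.0775 [[300.4, 160.4]]
top 186 [221, 222] [88, 86]
top 187 [220, 221, 222, 223] [78, 132, 134, 91]
top 188 [220, 221, 222, 223] [78, 140, 153, 111]
top 189 [220, 221, 222, 223] [74, 134, 155, 123]
top 190 [221, 222, 223, 224] [128, 153, 130, 104]
top 191 [221, 222, 223, 224, 225] [124, 147, 126, 112, 101]
top 192 [222, 223, 224, 225] [135, 123, 114, 108]
top 193 [222, 223, 224, 225, 226] [127, 114, 114, 113, 81]
top 194 [222, 223, 224, 225, 226] [119, 114, 114, 111, 89]
top 195 [222, 223, 224, 225, 226] [113, 112, 114, 112, 92]
top 196 [222, 223, 224, 225, 226] [111, 113, 118, 113, 100]
top 197 [222, 223, 224, 225, 226] [109, 114, 117, 114, 106]
top 198 [222, 223, 224, 225, 226] [107, 112, 114, 114, 105]
top 199 [223, 224, 225] [98, 93, 92]
expected corners (x,y,z local mm)
-27 -6 0.0655 [[226.6, 200.2]]
-27 -6 0.0775 [[225.5, 198.9]]
-27 6 0.0655 [[221.4, 200.8]]
-27 6 0.0775 [[220.2, 199.6]]
27 -6 0.0655 [[224.8, 177.9]]
27 -6 0.0775 [[223.7, 176.4]]
27 6 0.0655 [[219.7, 178.5]]
27 6 0.0775 [[218.5, 177.0]]
```

Request:
apply_moves --plan '[0, 0, -0.1, 0, 1, 0, 0, -0.17, 0, 1, 0, 0, -0.18, 0, 1, 0, 0, -0.18, 0, 1, 0, 0, -0.18, 0, 1]'

```text
time_s: 6.82
position: [0.5592, 0.1376, 0.0536]
tool_rot: [-0.135, 0.991, -0.002, -0.002]
contact_force: [0.0, 0.4, -0.5]
grip_width: 0.0105
```

```bash
python3 look.py 5
```

```text
[0.5592 0.1376 0.0536] [-0.1354  0.9908 -0.0024 -0.0024] tool x ang 15.565670356278446 0.010522352072437341
```

View pics/s5.png

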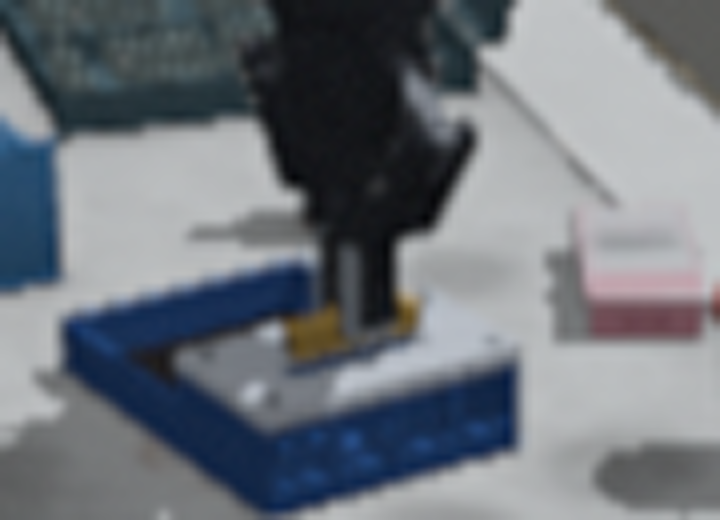

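```bash
python3 - <<'E'
from h import *
crop(load("top5.npz"),200,175,50,38,16,"pics/t5b.png")
E
```

```text
(no output)
```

View pics/t5b.png

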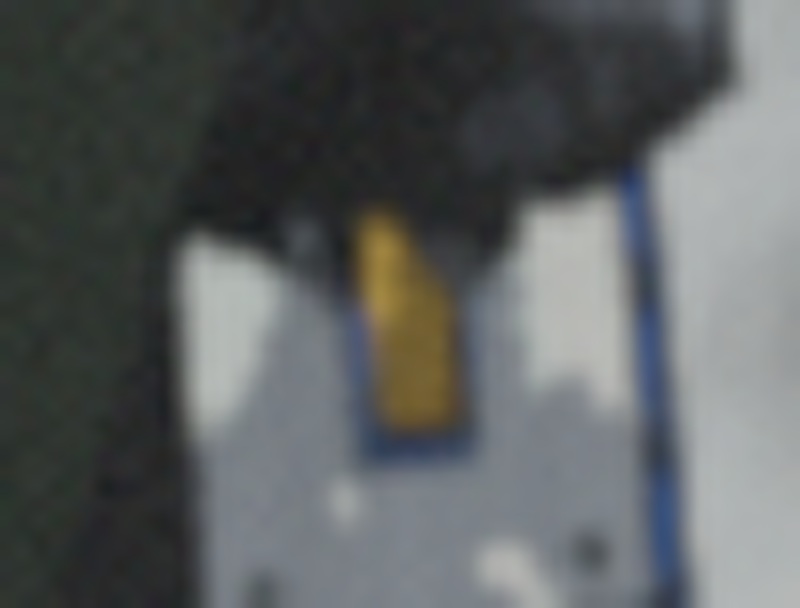

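Request:
apply_moves --plan '[0, 0.01, -0.03, 0, 1, 0, 0.01, -0.04, 0, 1, 0, 0.01, -0.04, 0, 1, 0, 0.01, -0.04, 0, 1]'

```text
time_s: 7.25
position: [0.5596, 0.1389, 0.05]
tool_rot: [-0.136, 0.991, -0.002, -0.002]
contact_force: [0.3, -0.1, -0.9]
grip_width: 0.0104
```

```bash
python3 look.py 6;python3 - <<'E'
from h import *
crop(load("top6.npz"),200,175,50,38,16,"pics/t6b.png")
E
```

```text
[0.5596 0.1389 0.05  ] [-0.1356  0.9908 -0.0024 -0.002 ] tool x ang 15.582107441981549 0.010447320490287442
```

View pics/t6b.png

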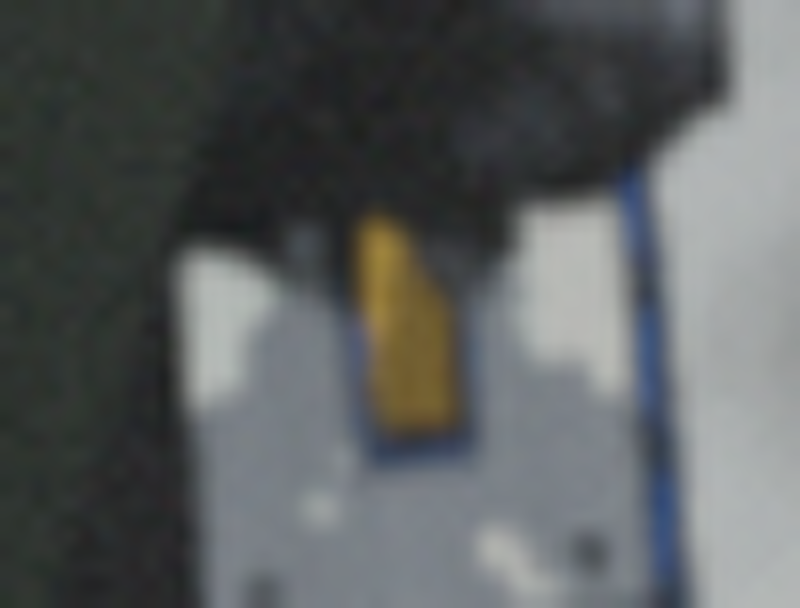

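View pics/s6.png

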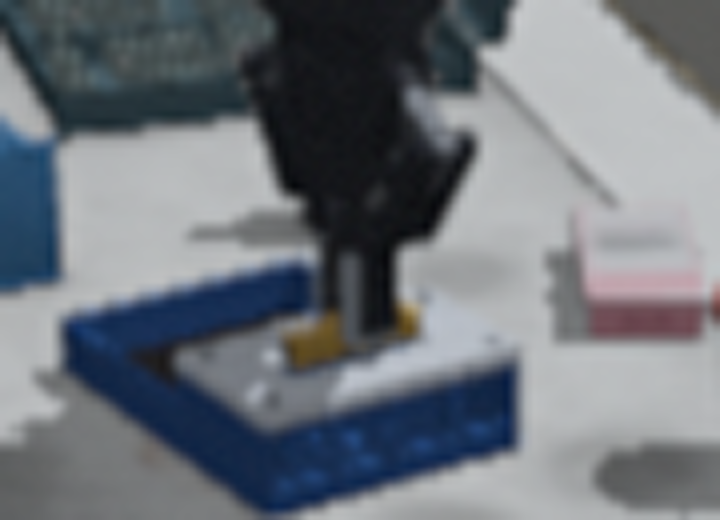

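Request:
apply_moves --plan '[0, 0, 0, 0, -0.2, 0, 0, 0, 0, -0.2, 0, 0, 0, 0, -0.2, 0, 0, 0, 0, -0.2, 0, 0, 0, 0, -0.2]'

```text
time_s: 7.77
position: [0.5597, 0.1388, 0.0502]
tool_rot: [-0.136, 0.991, -0.002, -0.002]
contact_force: [0.2, 0.9, 0.1]
grip_width: 0.051
```

Request:
apply_moves --plan '[0, 0, 0.3, 0, -0.2, 0, 0, 0.6, 0, -0.2, 0, 0, 0.6, 0, -0.2, 0, 0, 0.6, 0, -0.2]'

```text
time_s: 8.1
position: [0.562, 0.139, 0.1129]
tool_rot: [-0.136, 0.991, -0.003, 0.001]
contact_force: [-0.6, 0.8, -0.7]
grip_width: 0.0511
```

```bash
python3 look.py 7
```

```text
[0.562  0.139  0.1129] [-0.1356  0.9908 -0.0025  0.0012] tool x ang 15.58188532495015 0.05108320687714352
```

View pics/s7.png

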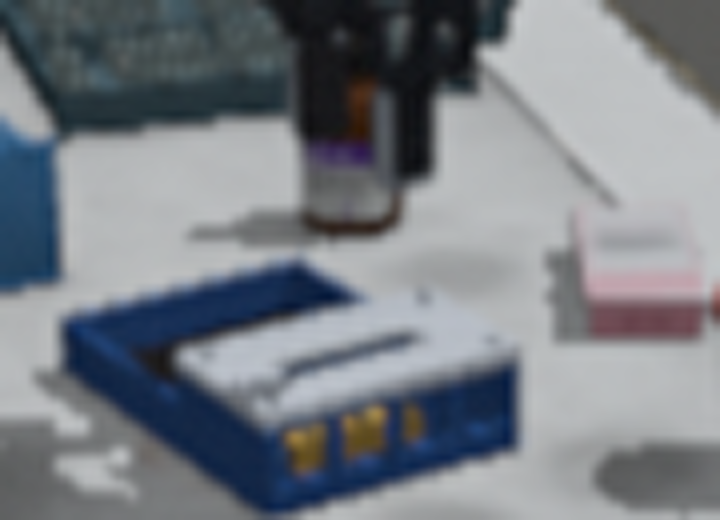

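View pics/t7.png

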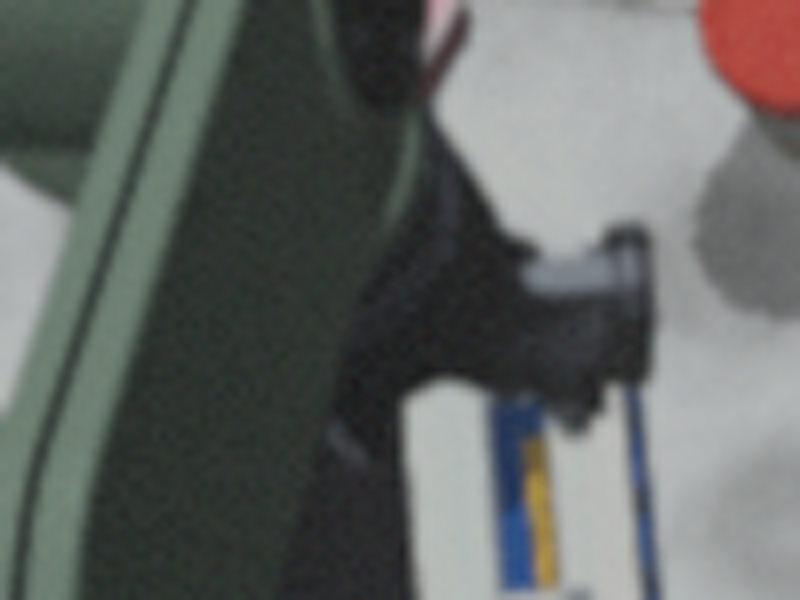

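Request:
apply_moves --plan '[-0.03, -0.35, 0, -0.1, -0.2, -0.06, -0.7, 0, -0.2, -0.2, -0.1, -0.95, 0, -0.28, -0.2, -0.1, -0.95, 0, -0.28, -0.2]'

```text
time_s: 8.53
position: [0.5471, 0.0399, 0.1077]
tool_rot: [-0.063, 0.998, -0.003, -0.005]
contact_force: [-0.5, -0.1, 0.4]
grip_width: 0.0513
```

Request:
apply_moves --plan '[-0.03, -0.35, 0, -0.1, -0.2, -0.06, -0.7, 0, -0.2, -0.2, -0.08, -0.95, 0, -0.28, -0.2, -0.08, -0.95, 0, -0.28, -0.2]'

```text
time_s: 8.87
position: [0.538, -0.0585, 0.1062]
tool_rot: [0.009, 1.0, -0.003, -0.006]
contact_force: [0.4, 0.5, 0.8]
grip_width: 0.0512
```

Request:
apply_moves --plan '[-0.03, -0.35, -0.1, -0.1, -0.2, -0.06, -0.7, -0.3, -0.2, -0.2, -0.08, -0.95, -0.5, -0.28, -0.2, -0.08, -0.95, -0.5, -0.28, -0.2, -0.08, -0.95, -0.5, -0.28, -0.2]'

```text
time_s: 9.28
position: [0.5281, -0.1528, 0.0537]
tool_rot: [0.08, 0.997, -0.001, -0.009]
contact_force: [-0.3, 0.3, 0.4]
grip_width: 0.0514
```

```bash
python3 look.py 8
```

```text
[ 0.5281 -0.1528  0.0537] [ 0.0797  0.9968 -0.0012 -0.009 ] tool x ang 170.85998493522087 0.05141974942425882
```

Request:
apply_moves --plan '[0.05, -0.02, -0.1, 0.02, -0.2, 0.08, -0.02, -0.25, 0.02, -0.2, 0.08, -0.02, -0.4, 0.02, -0.2, 0.08, -0.02, -0.48, 0.02, -0.2, 0.08, -0.02, -0.48, 0.02, -0.2, 0.08, -0.02, -0.48, 0.02, -0.2]'

```text
time_s: 9.88
position: [0.5381, -0.153, 0.008]
tool_rot: [0.073, 0.997, -0.002, -0.007]
contact_force: [-0.1, -1.0, 0.0]
grip_width: 0.0511
```

```bash
python3 look.py 9; python3 - <<'E'
from h import *
crop(load("side9.npz"),260,180,120,90,6,"pics/s9b.png")
E
```

```text
[ 0.5381 -0.153   0.008 ] [ 0.0725  0.9973 -0.0019 -0.007 ] tool x ang 171.68037594775848 0.051118475886774546
```

View pics/s9b.png

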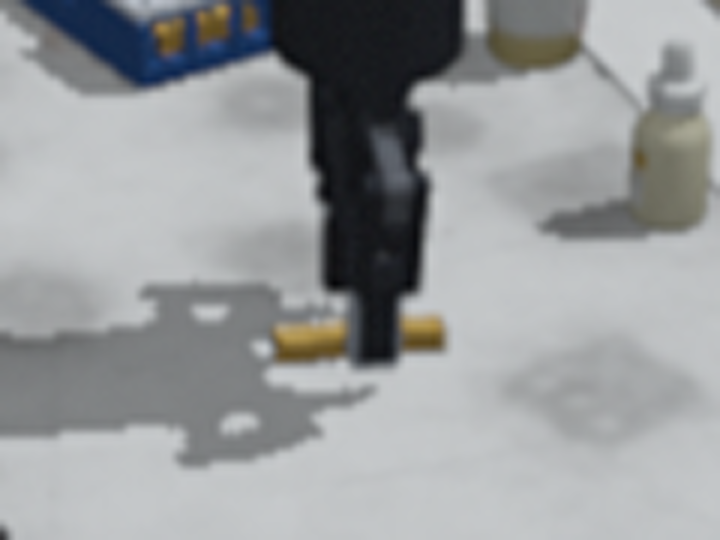

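Request:
apply_moves --plan '[0, -0.02, -0.03, 0, -0.2, 0, -0.02, -0.03, 0, 0.2, 0, -0.02, -0.03, 0, 0.6, 0, -0.02, -0.03, 0, 1, 0, -0.02, -0.03, 0, 1, 0, -0.02, -0.03, 0, 1, 0, -0.02, -0.03, 0, 1, 0, -0.02, -0.03, 0, 1]'

```text
time_s: 10.65
position: [0.5392, -0.1562, 0.0064]
tool_rot: [0.073, 0.997, -0.003, -0.006]
contact_force: [-0.1, -0.5, 3.5]
grip_width: 0.0101
```

Request:
apply_moves --plan '[0, 0, 0, 0, 1, 0, 0, 0.2, 0, 1, 0, 0, 0.4, 0, 1, 0, 0, 0.7, 0, 1, 0, 0, 1, 0, 1, 0, 0, 1, 0, 1]'

```text
time_s: 11.15
position: [0.5435, -0.158, 0.1126]
tool_rot: [0.073, 0.997, -0.005, -0.0]
contact_force: [1.1, -1.4, 0.1]
grip_width: 0.0105
```

```bash
python3 look.py 10; python3 - <<'E'
from h import *
crop(load("side10.npz"),260,150,120,90,6,"pics/s10b.png")
E
```

```text
[ 0.5435 -0.158   0.1126] [ 7.290e-02  9.973e-01 -4.600e-03 -1.000e-04] tool x ang 171.64072402193503 0.010506846524598778
```

View pics/s10b.png

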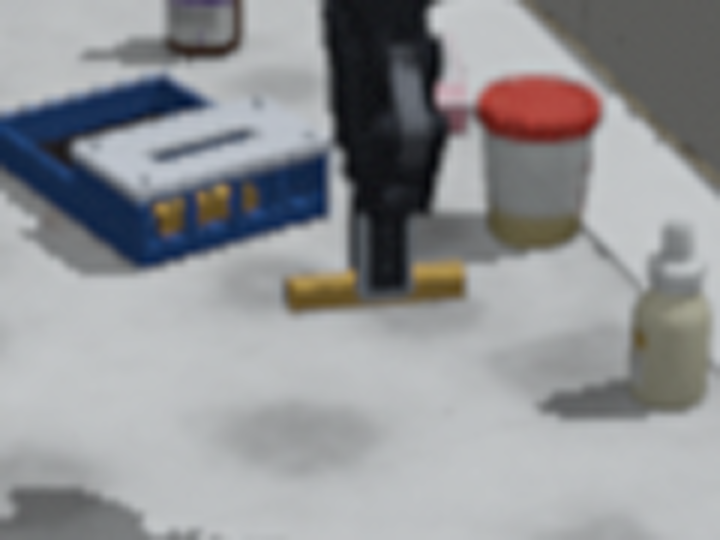

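Request:
apply_moves --plan '[0.02, 0.35, 0, 0.1, 1, 0.04, 0.7, 0, 0.2, 1, 0.06, 0.96, 0, 0.28, 1, 0.06, 0.96, 0, 0.28, 1]'

```text
time_s: 11.58
position: [0.544, -0.0556, 0.1051]
tool_rot: [0.0, 1.0, -0.002, -0.006]
contact_force: [-0.4, 0.0, -0.8]
grip_width: 0.0103
```

Request:
apply_moves --plan '[0.02, 0.35, 0, 0.1, 1, 0.04, 0.7, 0, 0.2, 1, 0.06, 0.96, 0, 0.28, 1, 0.06, 0.96, 0, 0.28, 1]'

```text
time_s: 11.92
position: [0.5481, 0.0445, 0.1029]
tool_rot: [-0.072, 0.997, -0.001, -0.008]
contact_force: [-0.5, -0.8, -0.5]
grip_width: 0.0104
```

Request:
apply_moves --plan '[0.02, 0.35, 0, 0.1, 1, 0.04, 0.7, -0.1, 0.2, 1, 0.05, 0.93, -0.3, 0.27, 1, 0.05, 0.93, -0.35, 0.27, 1, 0.05, 0.93, -0.35, 0.27, 1]'

```text
time_s: 12.33
position: [0.55, 0.1373, 0.0642]
tool_rot: [-0.14, 0.99, -0.001, -0.012]
contact_force: [-1.2, 0.5, -0.7]
grip_width: 0.0104
```

```bash
python3 look.py 11
```

```text
[0.55   0.1373 0.0642] [-0.1398  0.9901 -0.0015 -0.0121] tool x ang 16.079198400626808 0.010449835277734703
```

Request:
apply_moves --plan '[0.05, 0.01, -0.03, -0.02, 1, 0.09, 0.01, -0.06, -0.02, 1, 0.09, 0.01, -0.1, -0.02, 1, 0.09, 0.01, -0.1, -0.02, 1, 0.09, 0.01, -0.1, -0.02, 1]'

```text
time_s: 12.85
position: [0.5613, 0.1366, 0.0566]
tool_rot: [-0.133, 0.991, -0.002, -0.01]
contact_force: [-0.5, 0.3, 0.1]
grip_width: 0.0098
```

```bash
python3 look.py 12;python3 - <<'E'
from h import *
crop(load("top12.npz"),200,175,50,38,16,"pics/t12b.png")
E
```

```text
[0.5613 0.1366 0.0566] [-0.1333  0.991  -0.0015 -0.0099] tool x ang 15.315671020844576 0.009836715340521862
```

View pics/t12b.png

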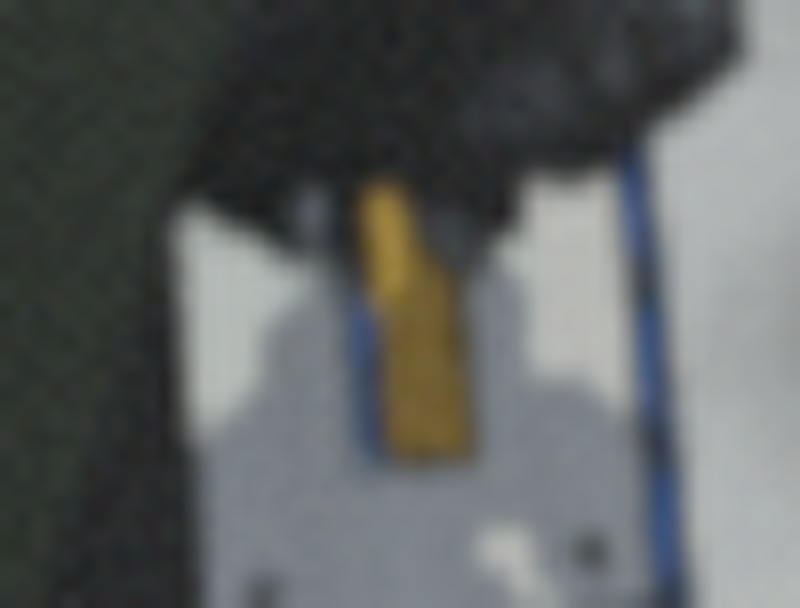

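View pics/s12.png

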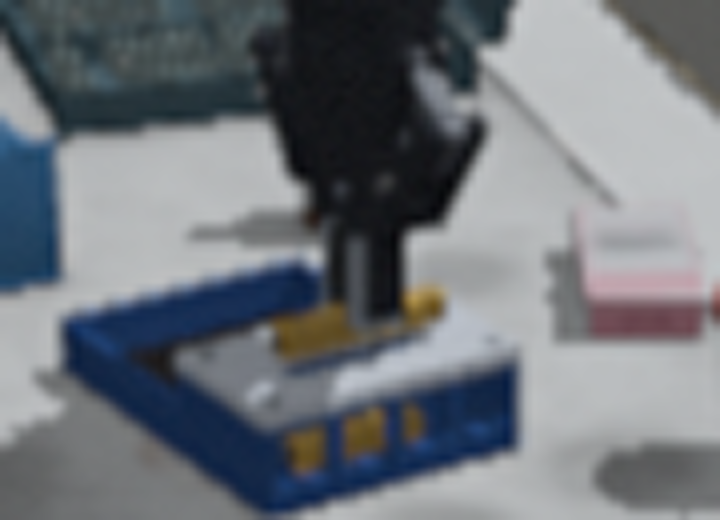

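Request:
apply_moves --plan '[-0.02, 0.01, -0.02, 0, 1, -0.03, 0.02, -0.04, 0, 1, -0.03, 0.02, -0.05, 0, 1, -0.03, 0.02, -0.05, 0, 1, -0.03, 0.02, -0.05, 0, 1]'

```text
time_s: 13.37
position: [0.5582, 0.1391, 0.0517]
tool_rot: [-0.134, 0.991, -0.002, -0.01]
contact_force: [0.2, 0.2, -0.4]
grip_width: 0.0103
```

```bash
python3 look.py 13;python3 - <<'E'
from h import *
crop(load("top13.npz"),200,175,50,38,16,"pics/t13b.png")
E
```

```text
[0.5582 0.1391 0.0517] [-0.1336  0.991  -0.0015 -0.0097] tool x ang 15.357868997038679 0.010262798218441513
```

View pics/t13b.png

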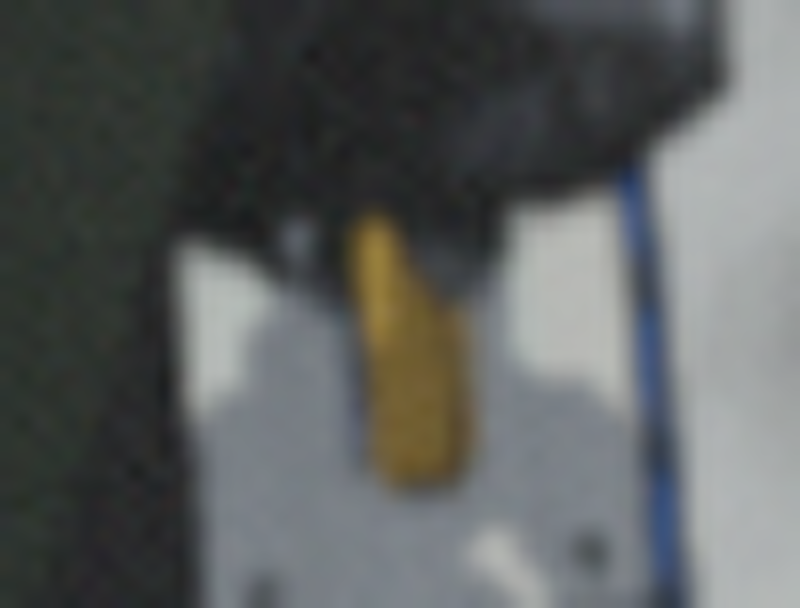

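View pics/s13.png

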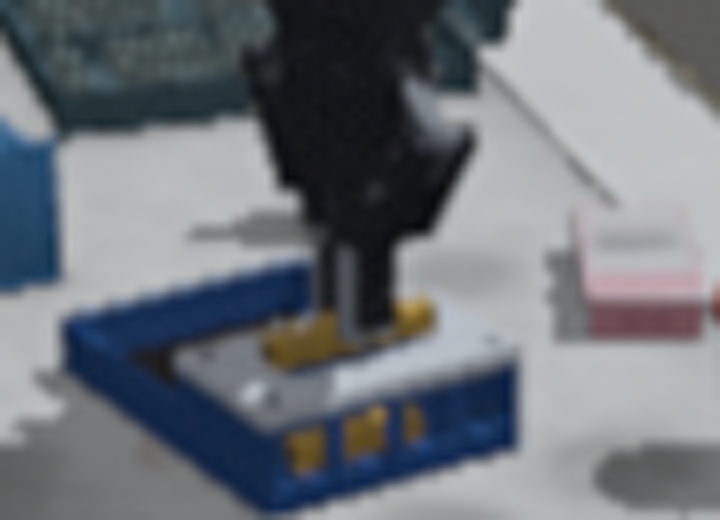

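Request:
apply_moves --plan '[0, 0, -0.01, 0, 1, 0, 0, -0.01, 0, 1, 0, 0, -0.01, 0, -0.1, 0, 0, -0.01, 0, -0.1, 0, 0, -0.01, 0, -0.1, 0, 0, -0.01, 0, -0.1, 0, 0, -0.01, 0, -0.1]'

```text
time_s: 14.05
position: [0.5585, 0.1391, 0.051]
tool_rot: [-0.134, 0.991, -0.002, -0.009]
contact_force: [-0.6, -0.3, 0.1]
grip_width: 0.0469
```

Request:
apply_moves --plan '[0, 0, 0.2, 0, -0.1, 0, 0, 0.4, 0, -0.1, 0, 0, 0.6, 0, -0.1, 0, 0, 0.6, 0, -0.1, 0, 0, 0.6, 0, -0.1]'

```text
time_s: 14.47
position: [0.5599, 0.1391, 0.1125]
tool_rot: [-0.134, 0.991, -0.002, -0.008]
contact_force: [-0.0, -0.7, -0.9]
grip_width: 0.0473
```

```bash
python3 look.py 14
```

```text
[0.5599 0.1391 0.1125] [-0.1335  0.991  -0.0016 -0.0075] tool x ang 15.347626343666718 0.04733196948391673
```

View pics/s14.png

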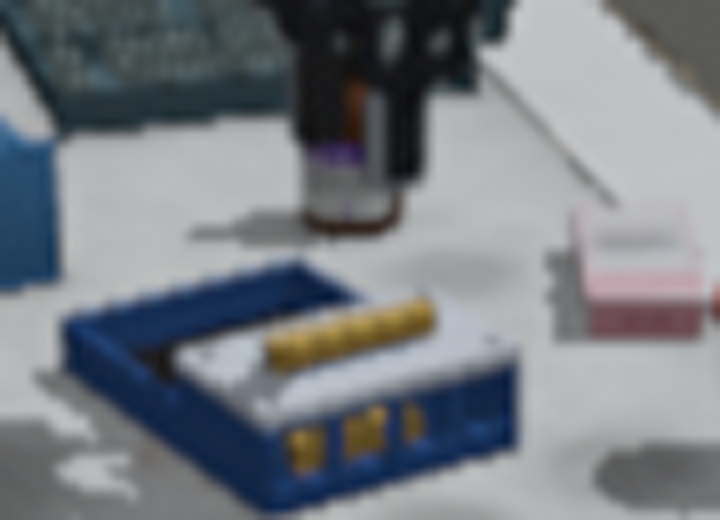

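View pics/t14.png

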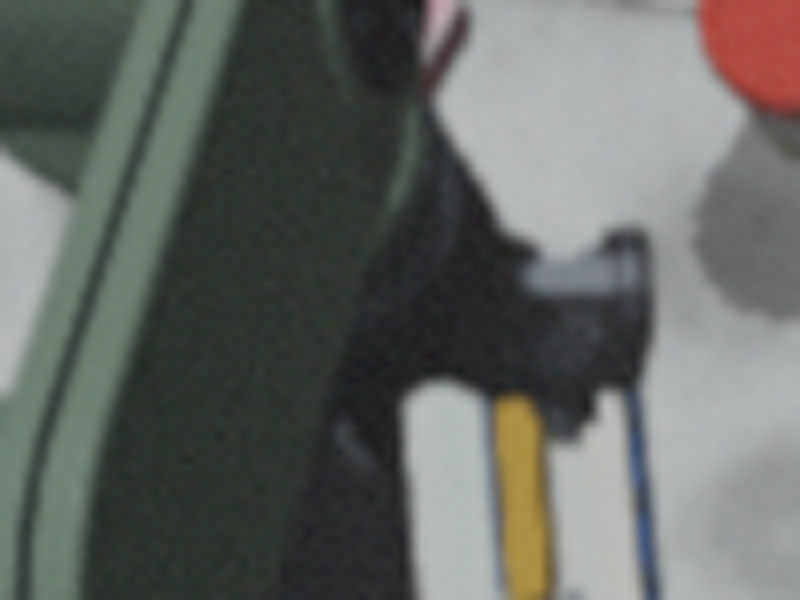

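Request:
apply_moves --plan '[0, 0, -0.2, 0, -0.1, 0, 0, -0.4, 0, -0.1, 0, 0, -0.55, 0, -0.1, 0, 0, -0.61, 0, -0.1, 0, 0, -0.61, 0, -0.1, 0, 0, -0.61, 0, -0.1]'

```text
time_s: 15.07
position: [0.5571, 0.1389, 0.0482]
tool_rot: [-0.134, 0.991, -0.002, -0.011]
contact_force: [0.5, 0.3, 1.1]
grip_width: 0.0471
```

Request:
apply_moves --plan '[0, 0, 0, 0, 0.4, 0, 0, 0, 0, 1, 0, 0, 0, 0, 1, 0, 0, 0, 0, 1, 0, 0, 0, 0, 1, 0, 0, 0, 0, 1, 0, 0, 0, 0, 1]'

```text
time_s: 15.65
position: [0.5581, 0.139, 0.0494]
tool_rot: [-0.134, 0.991, -0.002, -0.01]
contact_force: [0.5, -0.5, 5.2]
grip_width: 0.0106
```

Request:
apply_moves --plan '[0, 0, 0.2, 0, 1, 0, 0, 0.4, 0, 1, 0, 0, 0.5, 0, 1, 0, 0, 0.5, 0, 1, 0, 0, 0.5, 0, 1]'

```text
time_s: 16.07
position: [0.5582, 0.139, 0.0995]
tool_rot: [-0.134, 0.991, -0.002, -0.01]
contact_force: [0.2, -0.0, -0.2]
grip_width: 0.0105
```

```bash
python3 look.py 15
```

```text
[0.5582 0.139  0.0995] [-0.1335  0.991  -0.0015 -0.0097] tool x ang 15.349266393719404 0.010456222013870918
```

View pics/s15.png

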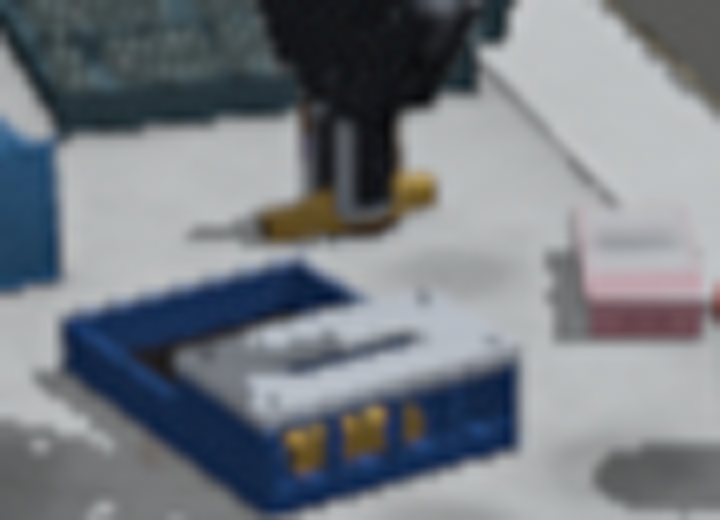

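Request:
apply_moves --plan '[-0.1, 0.35, 0, 0, 1, -0.22, 0.7, 0, 0, 1, -0.22, 0.75, 0, 0, 1, -0.22, 0.75, 0, 0, 1, -0.22, 0.75, 0, 0, 1]'

```text
time_s: 16.58
position: [0.5341, 0.2137, 0.0967]
tool_rot: [-0.134, 0.991, -0.002, -0.012]
contact_force: [0.0, -1.2, -0.7]
grip_width: 0.0103
```

```bash
python3 look.py 16
```

```text
[0.5341 0.2137 0.0967] [-0.1342  0.9909 -0.0019 -0.0124] tool x ang 15.427599625790918 0.010269042232059088
```

View pics/s16.png

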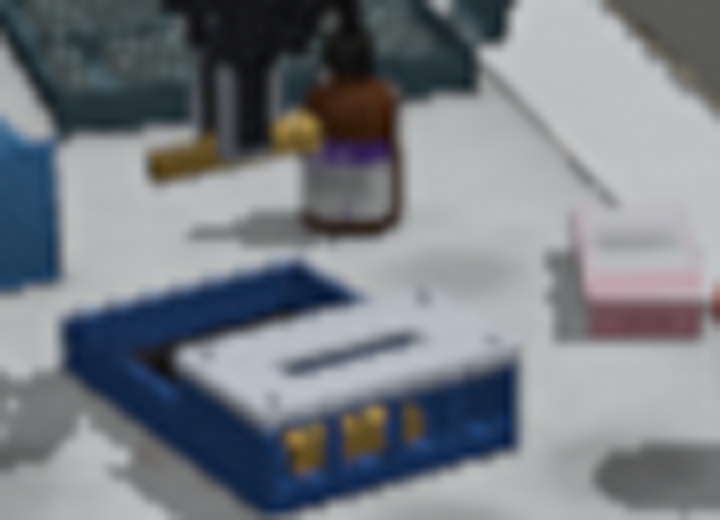

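View pics/t16.png

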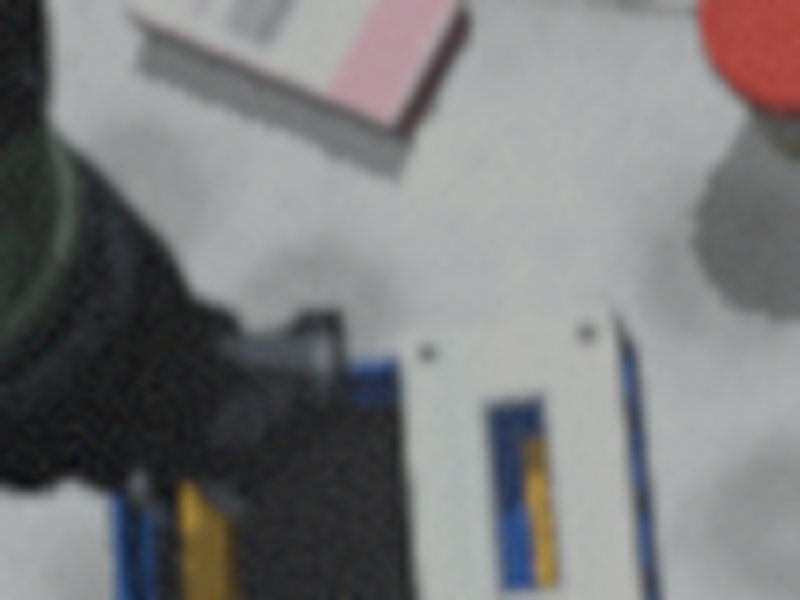

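Request:
apply_moves --plan '[0.02, 0, -0.2, 0, 1, 0.02, 0, -0.4, 0, 1, 0.02, 0, -0.55, 0, 1, 0.02, 0, -0.6, 0, 1, 0.02, 0, -0.6, 0, 1]'

```text
time_s: 17.1
position: [0.5356, 0.2114, 0.0354]
tool_rot: [-0.132, 0.991, -0.002, -0.014]
contact_force: [0.2, 0.4, 0.1]
grip_width: 0.0103
```

```bash
python3 look.py 17
```

```text
[0.5356 0.2114 0.0354] [-0.1323  0.9911 -0.0021 -0.014 ] tool x ang 15.211980719949565 0.010325875766758393
```

View pics/t17.png

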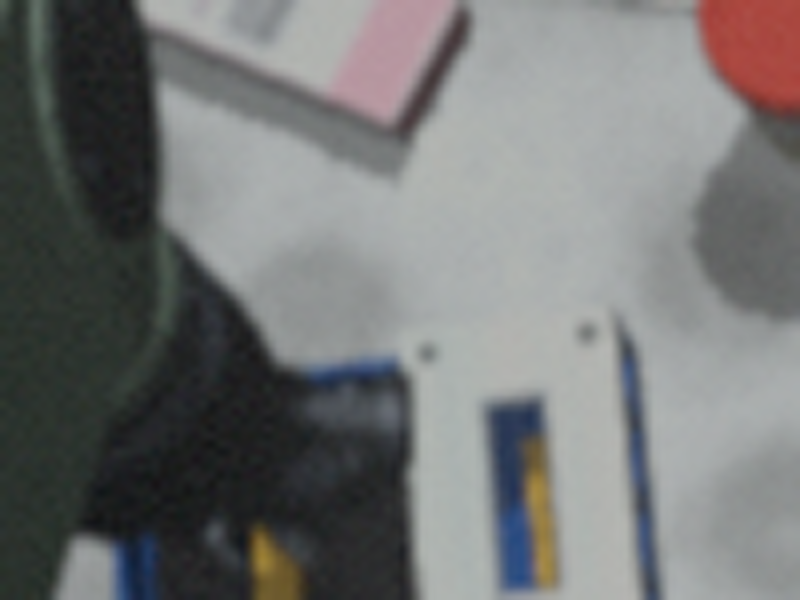

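View pics/s17.png

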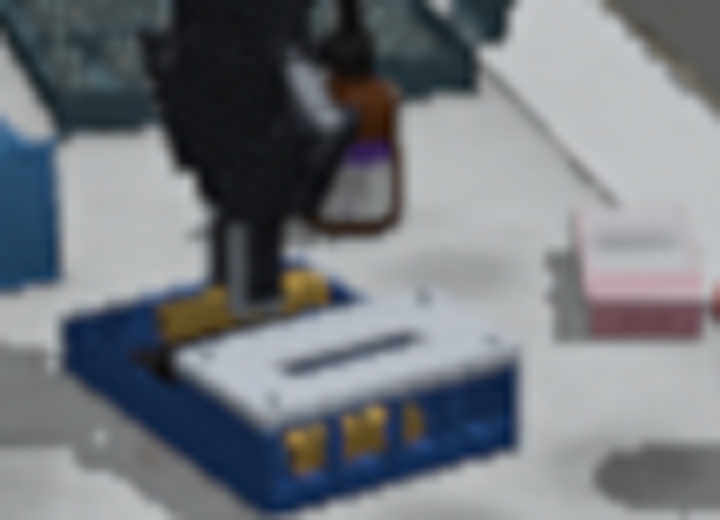

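Request:
apply_moves --plan '[0, 0.03, -0.1, 0, 1, 0, 0.03, -0.2, 0, 1, 0, 0.03, -0.24, 0, 1, 0, 0.03, -0.25, 0, 1, 0, 0.03, -0.25, 0, 1]'

```text
time_s: 17.62
position: [0.5368, 0.2152, 0.0119]
tool_rot: [-0.133, 0.991, -0.002, -0.012]
contact_force: [-0.0, 0.1, 0.2]
grip_width: 0.0105
```

Request:
apply_moves --plan '[0, 0, 0, 0, 1, 0, 0, -0.01, 0, 1, 0, 0, -0.01, 0, 1]'

```text
time_s: 17.87
position: [0.537, 0.2153, 0.0111]
tool_rot: [-0.133, 0.991, -0.002, -0.012]
contact_force: [-0.3, 0.1, -0.6]
grip_width: 0.0108
```

```bash
python3 look.py 18;python3 - <<'E'
from h import *
crop(load("top18.npz"),160,170,100,75,8,"pics/t18b.png")
E
```

```text
[0.537  0.2153 0.0111] [-0.1328  0.9911 -0.0019 -0.0122] tool x ang 15.264641388853647 0.010828520936490255
```

View pics/t18b.png

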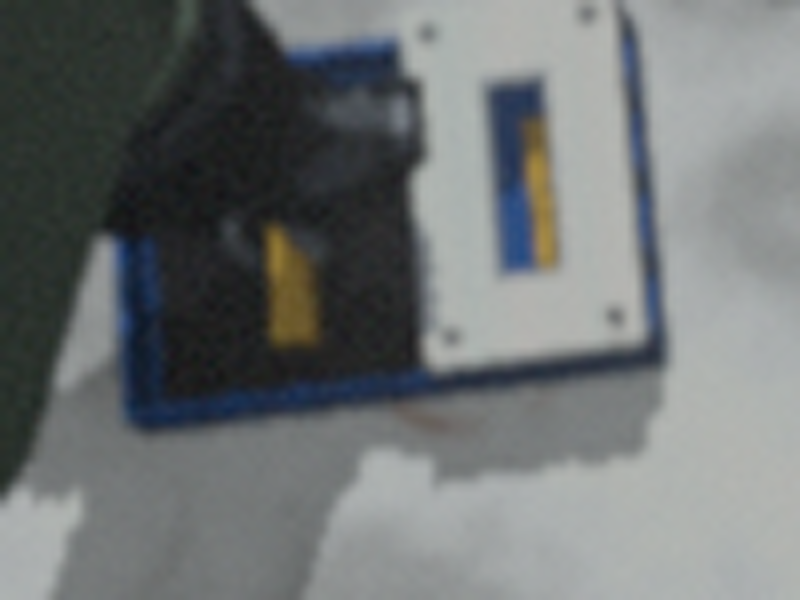

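View pics/s18.png

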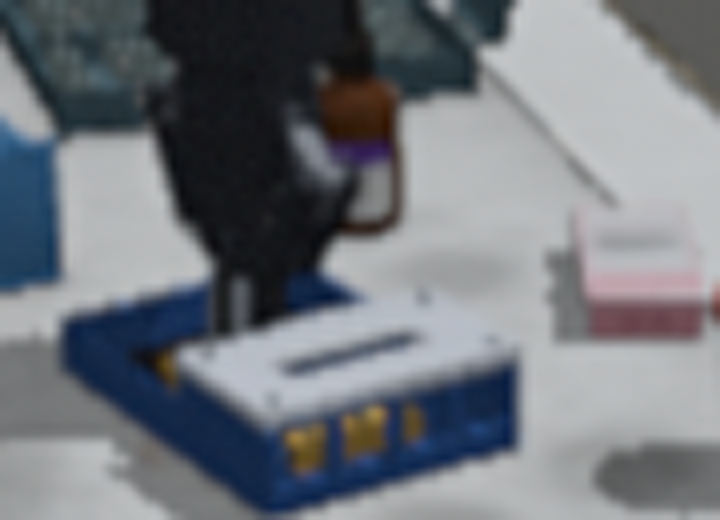

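Request:
apply_moves --plan '[0, 0, -0.02, 0, 1, 0, 0, -0.03, 0, 1, 0, 0, -0.03, 0, 1, 0, 0, -0.03, 0, 1]'

```text
time_s: 18.3
position: [0.5373, 0.2153, 0.0084]
tool_rot: [-0.133, 0.991, -0.002, -0.012]
contact_force: [-0.5, -0.7, 1.9]
grip_width: 0.0107
```

Request:
apply_moves --plan '[0, 0, 0, 0, 0.7, 0, 0, 0, 0, 0.4, 0, 0, 0, 0, 0.3, 0, 0, 0, 0, 0.3, 0, 0, 0, 0, 0.3]'

```text
time_s: 18.72
position: [0.5372, 0.2153, 0.0083]
tool_rot: [-0.133, 0.991, -0.002, -0.012]
contact_force: [0.9, 0.2, 0.3]
grip_width: 0.0298
```

Request:
apply_moves --plan '[0, 0, 0.2, 0, 0.3, 0, 0, 0.4, 0, 0.3, 0, 0, 0.7, 0, 0.3, 0, 0, 1, 0, 0.3, 0, 0, 1, 0, 0.3]'

```text
time_s: 19.13
position: [0.5421, 0.2166, 0.1153]
tool_rot: [-0.133, 0.991, -0.001, -0.006]
contact_force: [1.2, -0.3, 0.7]
grip_width: 0.0299
```

Request:
apply_moves --plan '[-0.3, 0.2, 0.2, 0, 0.3, -0.6, 0.4, 0.5, 0, 0.3, -0.9, 0.6, 0.8, 0, 0.3, -0.9, 0.7, 0.8, 0, 0.3]'

```text
time_s: 19.47
position: [0.4507, 0.2884, 0.1992]
tool_rot: [-0.133, 0.991, -0.0, -0.004]
contact_force: [1.5, 0.6, -0.2]
grip_width: 0.0294
```

Request:
apply_moves --plan '[0, 0.4, 0.2, 0, 0.3, 0, 0.8, 0.4, 0, 0.3, 0, 1, 0.5, 0, 0.3, 0, 1, 0.5, 0, 0.3, 0, 1, 0.5, 0, 0.3]'

```text
time_s: 19.88
position: [0.4508, 0.3899, 0.2499]
tool_rot: [-0.135, 0.991, 0.0, -0.003]
contact_force: [0.5, -0.9, -0.3]
grip_width: 0.0297
```

```bash
python3 look.py 19;python3 - <<'E'
from h import *
crop(load("top19.npz"),160,150,100,75,8,"pics/t19b.png")
cv2.imwrite("pics/t19f.png",load("top19.npz")["pixels"][:,:,::-1])
E
```

```text
[0.4508 0.3899 0.2499] [-1.348e-01  9.909e-01  1.000e-04 -2.600e-03] tool x ang 15.49266431638361 0.029694144706268653
```

View pics/t19f.png

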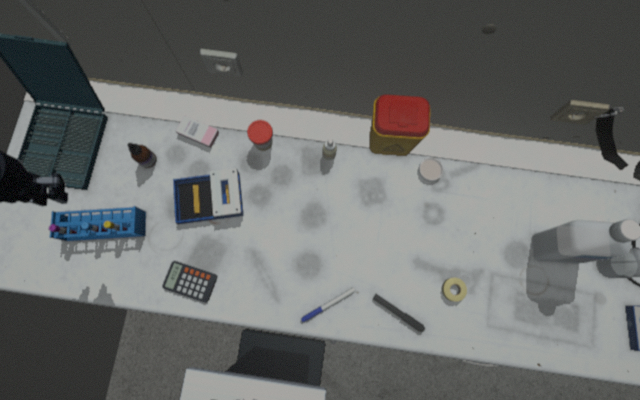

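View pics/t19b.png

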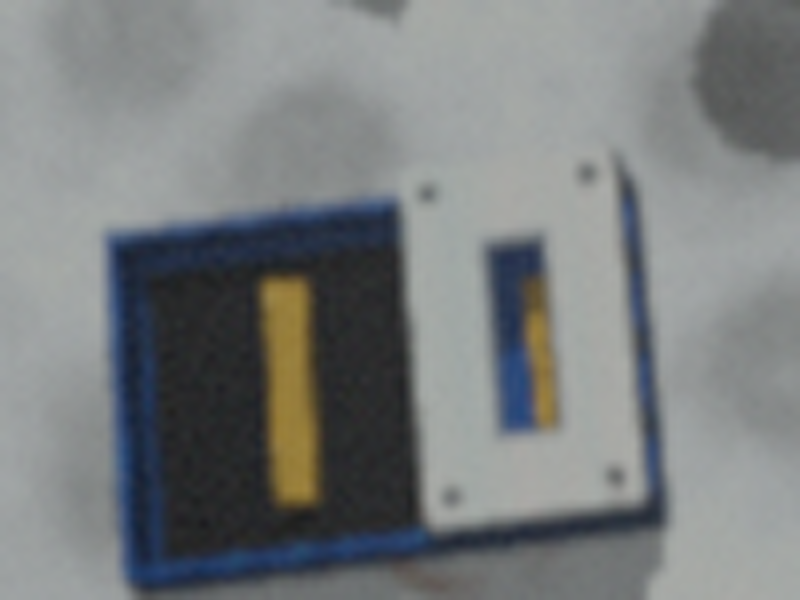

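View pics/s19.png

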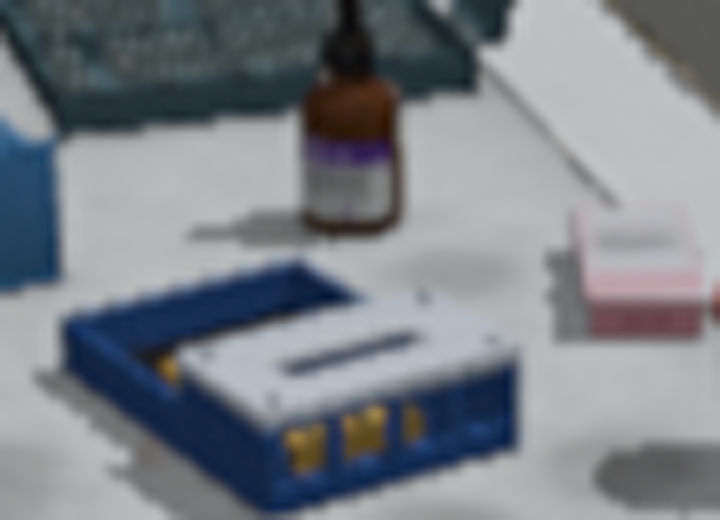

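```bash
python3 - <<'E'
from h import *
t=load("top19.npz");t0=load("top0.npz")
hsv=cv2.cvtColor(t["pixels"],cv2.COLOR_RGB2HSV);m=cv2.inRange(hsv,(10,100,60),(30,255,255))
for name,(u,v,w,h) in (("long",(185,175,18,45)),("short",(220,175,12,35))):
    ys,xs=np.where(m[v:v+h,u:u+w]);xs+=u;ys+=v
    z=t["range_z"][ys,xs];c=np.c_[xs,ys,np.ones(len(xs))]@np.linalg.inv(t["K"]).T*z[:,None]
    X=(c-t["t"])@t["R"]
    A=np.c_[X[:,0]-X[:,0].mean(),np.ones(len(X))];k=np.linalg.lstsq(A,X[:,2],rcond=None)[0]
    P=ray(t,np.c_[xs,ys],.015)[:,:2];wv,V=np.linalg.eigh(np.cov(P.T));q=(P-P.mean(0))@V[:,1]
    print(name,len(xs),"xyz",X.mean(0).round(4),"zmed",np.median(X[:,2]).round(4),"slope",k[0].round(3),"len",np.ptp(q).round(4),"ctr@z15",P.mean(0).round(4))
d=np.abs(t["pixels"].astype(int)-t0["pixels"]).sum(2)
for n,(u,v) in dict(cup=(260,135),oil=(329,150),dish=(430,170),tape=(454,290)).items(): print(n,d[v-15:v+15,u-15:u+15].max())
E
```

```text
long 184 xyz [0.5362 0.2125 0.0179] zmed 0.0136 slope -1.599 len 0.0734 ctr@z15 [0.5368 0.2135]
short 31 xyz [0.5585 0.1406 0.0141] zmed 0.0141 slope 0.015 len 0.041 ctr@z15 [0.5583 0.1404]
cup 21
oil 16
dish 16
tape 14
```

```bash
python3 -c "
from plant import env
print(env.hand_in())"
```

```text
the job is handed in; nothing more can be done
None
```

The sorting is done and handed in at about 20 s of robot time, against the 59 s limit.

- **Short bar:** I laid the bar farther to the right over the slot first. It dropped through into the covered bay. The last pictures show it through the side windows and the slot, lying level, with its top about 14 mm above the worktop.
- **Long bar:** The other bar stayed lying on the plate when I let go. I picked it up again and laid it in the open bay. It measures about 73 mm long in the image and is centred to within a few millimetres, with its top at about 14 mm, where it should be for a bar lying flat.
- **Surroundings:** The cup, dish, tape and bottle look the same in the before and after pictures, apart from image noise. The gripper ended well clear of everything. The highest contact force I read was about 6 N.

Some checks were less clean:

- **Long bar's slope:** A slope fit through its depth readings came out implausibly steep, at -1.6. I put that down to a few stray edge readings, because the median height and the pictures agree that it lies flat, but I did not trace it further.
- **Centring over the slot:** The two cameras disagreed by about 2 to 3 mm when I placed the long bar over the slot.
- **Grip width:** It read 10 to 11 mm on the 12 mm bars throughout, but neither bar slipped.

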